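# Load the X-ray plate carrier and hold it over the scanner slot

### The job

Take the X-ray imaging plate out of its rack and slide it down into the empty carrier, which waits in its stand, until it is fully home, and let go of it. Then grip the loaded carrier, lift it over the instrument cassettes and hold it upright above the scanner's slot, centred on the slot and turned in line with it, about a centimetre above the slot and never touching the scanner. The scanner is still warming up, so finish while holding the carrier there, still; leave the cassettes, the jaw model and the bottle undisturbed.

Things in the scene. Friction and masses are not known exactly. Their poses are not given: they have to be found in the camera images.
- plate: X-ray imaging plate in a rigid white frame with dark faces, a flat upright card 8 mm thick (its x) x 46 mm wide (its y) x 106 mm tall (its z), about 60 g. Origin: centre of its lower edge; z up. It starts standing upright and loose in the rack. Symmetric under a half turn about z.
- rack: black plastic block 80 x 80 x 35 mm (x, y, z), fixed to the table, holding the plate. Origin: centre of its underside. Pocket in the middle, 12 (x) x 50 (y) mm, floor 5 mm above the table: the plate stands in it, axes along the rack's, its top 111 mm above the table, 76 mm of it sticking out.
- carrier: flat grey plastic case, loose, 18 mm thick (its x) x 56 mm wide (its y) x 80 mm tall (z up), 150 g. Origin: centre of its underside. Open at the top only; inside 12 (x) x 50 (y) mm, walls 3, floor 4 mm. A plate fully home stands 4 mm above the origin and sticks out 30 mm above the rim. Half-turn symmetric about z. Can be pinched across its thickness from above, below the rim.
- stand: low aluminium block 70 x 96 x 25 mm (x, y, z), fixed to the table, in which the carrier stands. Origin: centre of its underside. Pocket in the middle 22 (x) x 60 (y) mm, floor 5 mm above the table; the carrier's rim is 85 mm above the table. The carrier lifts straight out. Rack and stand may change places.
- scanner: white desktop plate scanner, 200 x 150 x 110 mm (x, y, z), fixed to the table, flat top. Origin: centre of its underside; z up. It has a slot in the middle of its top.
- slot (a point): centre of the mouth of the scanner's slot, level with the scanner's flat top, 110 mm above the table. The slot is a dark rectangular opening 28 mm (x) x 66 mm (y), 60 mm deep; axes as the scanner's. The carrier is in line when its long y side runs along the slot's y, either way round.
- cassette_low: bystander: flat steel instrument cassette 200 x 140 x 34 mm (x, y, z), loose on the table between the stands and the scanner. Origin: centre of its underside.
- cassette_top: bystander: a second, equal steel cassette lying on the first; its top is 68 mm above the table. Origin: centre of its underside.
- jaw: bystander: small training jaw model about 50 x 70 x 26 mm, lying loose on the upper cassette, so its top is 94 mm above the table. Origin: centre of its underside.
- bottle: bystander: glass bottle, 64 mm across, 190 mm tall, standing loose on the table beyond the cassettes. Origin: centre of its underside.

How it is judged:
By the outcome, as a careful person would: the job done as asked, in the order asked, and still so for the second after the job is handed in, while the arm keeps its last pose, push and grip.
It also fails if it takes over 69 s, if anything falls off the work surface, if the arm or the gripper's body presses on something with over 40 N, if the wrist force passes 120 N, or if a joint passes its speed limit or range.

### The arm

A 6-joint arm with a two-finger parallel gripper is mounted at the origin on the work surface. World frame = base frame: x ahead of the robot, y to its left, z up, the work surface at z = 0. Lengths are in m, angles in rad, forces in N, time in s.
With the tool pointing down it reaches from about 0.375 to 0.9 m from the base axis. Payload 3.1 kg.
Tool frame: the origin (TCP) lies midway between the tips of the shut fingers; the grasp point (between the pads) lies robot.grip_depth behind it (robot.grip_depth is the distance from the TCP to the grasp point, in m); z points along the fingers, y is the line along which they close (so a half turn about z gives the same grasp; the last joint's range is limited). The gripper opens to 87 mm and grips with 3 to 60 N. Pads are 19 mm wide; open, the fingers measure 117 mm over their backs; the gripper's body (75 mm by 190 mm) begins 51 mm behind the grasp point.
Start: joints at [-1.319, 0.527, 1.433, -0, 1.181, -0.178], TCP at [0.26, -0.568, 0.223] pointing down, gripper open.
Joint ranges: [-3.08, 3.08], [-0.75, 2.2], [0.22, 2.44], [-1.43, 4.57], [0, 2.65], [-2.85, 2.85]. Speed limits (rad/s): [2.79, 2.79, 3.14, 3.14, 3.14, 3.14].

### API

Orientations are given as a unit quaternion [x, y, z, w].
In Python, from rig import robot, imaging, workorder gives the robot as it stands (robot), with the cameras (imaging) and the job (workorder).
- The arm moves only by the tool creep_tool, called after "Request:" as name(argument=value, ...) on one line, values as JSON. Schema: {"type":"object","properties":{"segments":{"type":"array","items":{"type":"object","properties":{"pos":{"type":"array","items":{"type":"number"},"minItems":3,"maxItems":3},"rz":{"type":"number"}},"additionalProperties":false},"minItems":1,"maxItems":20},"jaw":{"type":"number"},"clamp_n":{"type":"number"},"only":{"type":"string"},"quiet":{"type":"boolean"},"lines":{"type":"string"}},"required":["segments"],"additionalProperties":false}. segments is a list of rows, 1 to 20 of them, each an object with the fields pos (a list: dx, dy, dz in m), rz (a turn about the tool's z in rad); a field left out counts as zero; each row shifts and turns the commanded pose from where the row before left it, along the tool's axes as they then stand; what a row does not reach is not made up. A row lasts 1/12 s, in which the tool goes at most 0.0417 m and 0.125 rad, less where a joint would pass 70% of its speed; a pose out of reach is approached as far as the arm can. jaw is the finger opening in m, set as the call begins (left out keeps the last). The fingers move at their own pace and stop on an object; clamp_n is the grip in N (left out, the last holds). Time passes only in rows, so rows that do not move let the fingers close. The tool returns the time, the measured TCP pose, the force, the opening and the grip force at its end. only (a regular expression) keeps the lines of the reply that match it, lines (a string "A,B") keeps lines A to B, and quiet returns only ok. Input that does not fit is refused with a message, and nothing moves.
- robot.get_obs(): the state, without advancing time (a new reading comes with each control period).
- imaging.camera(name): name is "scene" or "top"; returns a dict with "img" (400x640x3 uint8, red, green, blue), "fx", "fy", "cx", "cy" (pixels), "xyz" and "attitude" of the camera in the world. Camera axes: x right, y down, z forward; pixel columns grow to the right and rows downward; lengths in m; the calibration is good to about 2 mm. A picture is of the moment at which its call begins. There is no depth.
- workorder.hand_in(): hands the job in; it is judged then, once.
The state is a dict: "time": time; "q": joint angles; "joint_velocities": joint speeds; "joint_torque": joint torques, N m; "position": TCP position; "tool_rot": TCP orientation; "ft_force": force on the tool from outside, world axes, zero at the start; "moment": the same for the moment, N m; "grip_width": finger opening in m; "grip_force": force on a finger pad.
Only numpy, scipy, OpenCV 4.12 (cv2) and the standard library are available. Lean on these libraries where they do the work, as an engineer would, in place of code of your own. Each camera call takes 0.05 s, during which the arm holds its last target. There are 200 camera calls.

## Working session

There is one attempt and no reset: what is moved stays moved. The work goes in short steps, Python scripts to look and compute and a tool call to move; the robot and the scene stay as the last step left them, time stands still between calls to the robot, and variables do not carry over. Pictures are saved under pics/ and viewed, at most 10 in all, crops included, and the job is handed in when it is done.

```bash
ls; mkdir -p pics; python3 - <<'E'
from rig import robot, imaging, workorder
import cv2
print(robot.get_obs(), robot.grip_depth)
for n in("scene","top"):
    c=imaging.camera(n); cv2.imwrite(f"pics/{n}0.png",c["img"][:,:,::-1]); print({k:v for k,v in c.items() if k!="img"})
E
```

```text
pics
rig.py
{'time': 0.0, 'q': array([-1.31948677e+00,  5.28481862e-01,  1.43392062e+00, -2.28901863e-05,
        1.18137516e+00, -1.78485456e-01]), 'joint_velocities': array([-0.00044989, -0.00030347,  0.00084166,  0.00029937, -0.0004925 ,
       -0.00156587]), 'joint_torque': array([-5.63439007e-04, -4.40042174e+01, -1.76595801e+01,  6.32773759e-02,
        5.83300937e-02, -1.82846184e-04]), 'position': array([ 0.26026999, -0.56741579,  0.22155616]), 'tool_rot': array([ 9.76996744e-01,  2.13251422e-01, -5.03474813e-05, -1.09138201e-03]), 'ft_force': array([0.30020505, 0.32162364, 0.00165011]), 'moment': array([-0.05284036, -0.00597372, -0.03316824]), 'grip_force': 0.0, 'grip_width': 0.08752592135240399} 0.0187
{'fx': 362.246443112109, 'fy': 362.246443112109, 'cx': 318.0500744935495, 'cy': 203.3969826987978, 'xyz': array([ 1.36931445, -0.12852865,  0.72431131]), 'attitude': array([ 0.69146751,  0.59015457, -0.2715022 , -0.31603295])}
{'fx': 366.2525934621953, 'fy': 366.2525934621953, 'cx': 323.0290038136114, 'cy': 197.54744723014358, 'xyz': array([0.4436336 , 0.00220476, 0.97080468]), 'attitude': array([-0.69674845,  0.7111281 , -0.06472824,  0.06818118])}
```

View pics/scene0.png

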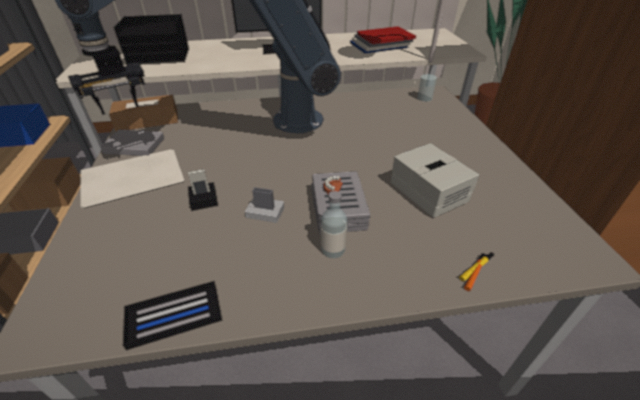

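View pics/top0.png

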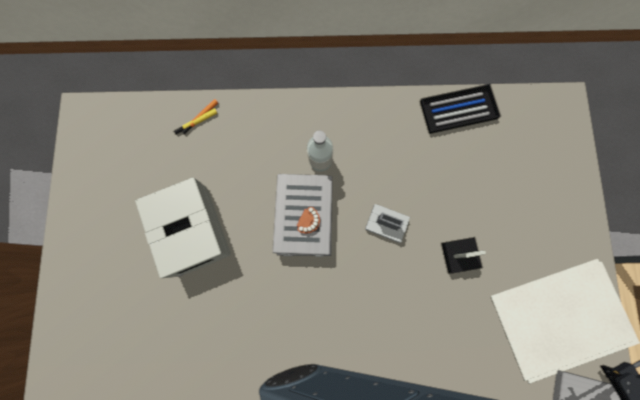

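The scene view shows the rack with the plate near (202,190), the stand with the carrier at (264,205), the cassettes and jaw at (340,195), the bottle at (334,230) and the scanner at (434,178). In the top view they are at (462,255), (388,223), (303,215), (320,150) and (178,227). I'll enlarge these areas next.

```bash
python3 - <<'E'
import cv2,numpy as np
t=cv2.imread("pics/top0.png");s=cv2.imread("pics/scene0.png")
def crop(im,x,y,w,h,W,H):
    o=cv2.resize(im[y:y+h,x:x+w],(W,H),interpolation=cv2.INTER_CUBIC)
    o=cv2.convertScaleAbs(o,alpha=1.3,beta=10)
    f=W/w
    for k in range(0,w,10): cv2.putText(o,str(x+k) if k%20==0 else "|",(int((k+.5)*f),9),0,.3,(0,255,255),1); cv2.line(o,(int((k+.5)*f),10),(int((k+.5)*f),14),(0,255,255),1)
    for k in range(0,h,10): cv2.putText(o,str(y+k),(0,int((k+.5)*f)),0,.3,(0,255,255),1)
    return o
a=crop(t,360,200,130,80,780,480)
b=crop(s,180,160,110,66,770,462)
cv2.imwrite("pics/a.png",a);cv2.imwrite("pics/b.png",b)
c=crop(t,130,175,100,105,400,420);d=crop(s,385,140,100,105,400,420)
cv2.imwrite("pics/c.png",np.hstack([c,d]))
E
```

```text
(no output)
```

View pics/a.png

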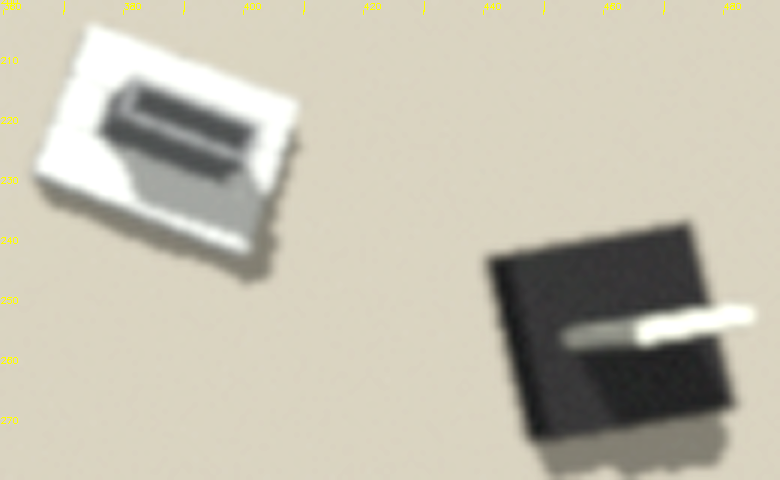

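View pics/b.png

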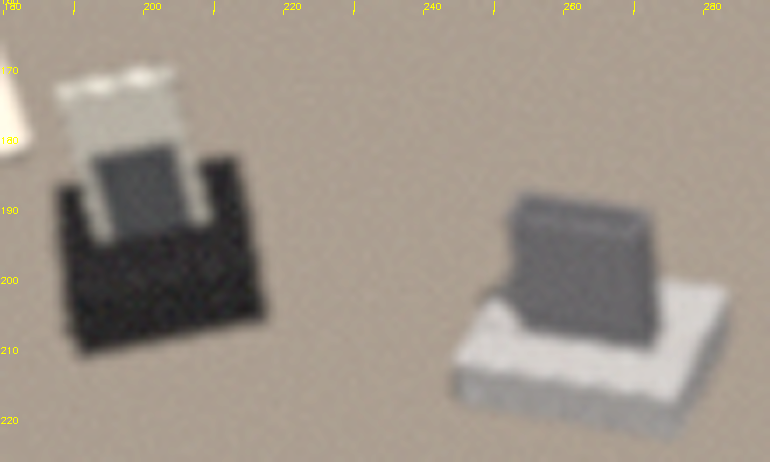

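View pics/c.png

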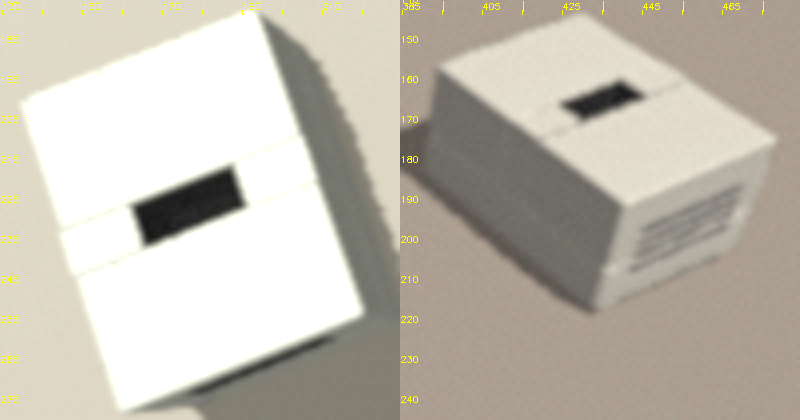

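The crops show sharp corners:
- **Top view:** rack top face, plate top at about (476,254), stand top, carrier rim at about (391,219) and slot at about (177,226).
- **Scene view:** the matching corners.

I'll fit the poses by projecting the known boxes into both images.

```bash
cat > fit.py <<'E'
import numpy as np
from scipy.optimize import least_squares
from scipy.spatial.transform import Rotation as R
CAM={"s":(362.2464,318.05007,203.39698,[1.36931445,-.12852865,.72431131],[.69146751,.59015457,-.2715022,-.31603295]),
"t":(366.25259,323.029,197.54745,[.4436336,.00220476,.97080468],[-.69674845,.7111281,-.06472824,.06818118])}
def proj(c,P,d=np.zeros(6)):
    f,cx,cy,t,q=CAM[c]; p=((R.from_quat(q)*R.from_rotvec(d[3:])).inv()).apply(np.atleast_2d(P)-np.array(t)-d[:3])
    return np.c_[cx+f*p[:,0]/p[:,2],cy+f*p[:,1]/p[:,2]]
def ray(c,uv,z):
    f,cx,cy,t,q=CAM[c]; v=R.from_quat(q).apply([(uv[0]-cx)/f,(uv[1]-cy)/f,1]); t=np.array(t); return t+v*(z-t[2])/v[2]
E
cat > run.py <<'E'
from fit import *
T=lambda p:(360+p[0]/6-.5,200+p[1]/6-.5); S=lambda p:(180+p[0]/7-.5,160+p[1]/7-.5)
T2=lambda p:(130+p[0]/4-.5,175+p[1]/4-.5); S2=lambda p:(385+(p[0]-400)/4-.5,140+p[1]/4-.5)
TO=[(1,1),(1,-1),(-1,-1),(-1,1)]
def top(ps,hx,hy,z,f=T): return [("t",f(p),(a*hx,b*hy,z)) for p,(a,b) in zip(ps,TO)]
D={"rack":top([(510,255),(690,221),(735,405),(550,437)],.04,.04,.035)+[("s",S(p),(a*.04,b*.04,z)) for p,a,b,z in [((82,353),1,-1,0),((265,318),1,1,0),((57,187),-1,-1,.035),((238,157),-1,1,.035)]],
"plate":[("t",T((638,334)),(0,.023,.111)),("t",T((753,314)),(0,-.023,.111)),("s",S((57,87)),(-.004,-.023,.111)),("s",S((172,68)),(-.004,.023,.111))],
"stand":top([(90,25),(297,102),(248,249),(37,172)],.035,.048,.025)+[("s",S(p),(a*.035,b*.048,z)) for p,a,b,z in [((455,365),1,-1,.025),((675,400),1,1,.025),((730,288),-1,1,.025),((670,437),1,1,0),((455,400),1,-1,0)]],
"carrier":top([(130,78),(258,122),(247,158),(122,110)],.009,.028,.085)+[("s",S((518,195)),(-.009,-.028,.085)),("s",S((648,210)),(-.009,.028,.085))],
"scanner":top([(20,102),(255,12),(363,315),(122,410)],.1,.075,.11,T2)+top([(132,207),(233,165),(245,205),(145,245)],.014,.033,.11,T2)+[("s",S2(p),(a*.1,b*.075,z)) for p,a,b,z in [((437,65),-1,-1,.11),((585,13),-1,1,.11),((777,138),1,1,.11),((625,207),1,-1,.11),((597,312),1,-1,0)]]+[("s",S2(p),(a*.014,b*.033,.11)) for p,a,b in [((560,103),-1,-1),((622,80),-1,1),((645,97),1,1),((583,118),1,-1)]]}
N=list(D)
def res(x):
    r=[]
    for i,n in enumerate(N):
        X,Y,w=x[3*i:3*i+3]; 
        for c,uv,P in D[n]:
            d=x[-6:] if c=="s" else x[-12:-6]
            P=R.from_euler("z",w).apply(P)+[X,Y,0]; r+=list((proj(c,P,d)[0]-uv)/.5)
    return np.r_[r,x[-12:]/.002]
x0=[]
for n in N: x0+=list(ray("t",D[n][0][1],.05)[:2])+[0]
s=least_squares(res,np.r_[x0,np.zeros(12)],loss="soft_l1")
np.save("fit.npy",s.x); r=res(s.x); k=0
for i,n in enumerate(N):
    m=2*len(D[n]); print(n,s.x[3*i:3*i+3].round(4),"px res",(r[k:k+m]/2).round(1)); k+=m
print(s.x[-12:].round(4))
E
python3 run.py
```

```text
rack [ 0.4651 -0.3471  0.1441] px res [-0.5 -0.7  0.1 -0.1  0.2  0.6 -0.   0.5 -0.2  0.9  0.7  0.7 -0.4 -0.2
  0.  -0.6]
plate [ 0.4648 -0.3475  0.1438] px res [-0.3 -0.1 -0.2 -0.1 -0.3 -0.4 -0.5 -0.4]
stand [ 0.5519 -0.1619 -0.3853] px res [ 0.1 -0.2  0.2 -0.1 -0.2  0.5 -0.   0.1 -0.3 -0.4 -0.1 -0.4 -0.7  0.2
  1.2  0.7  0.9  0.9]
carrier [ 0.5531 -0.1611 -0.361 ] px res [ 0.3 -0.8  0.7 -0.6  0.4  0.3 -0.7  0.7  0.3 -0.2  0.5  0.1]
scanner [0.5436 0.3542 0.3713] px res [-0.  -0.2 -0.  -0.8  0.3 -0.1 -0.4  1.1 -0.6 -0.3  0.4 -0.3  1.1  0.5
 -0.3  1.1  0.2 -0.2 -0.5 -0.2  0.6  0.1  0.3 -0.6 -0.9  2.6 -0.9  0.2
 -0.1 -0.4  1.  -0.1 -0.   1.1]
[-0.0022 -0.0004  0.0066 -0.0016 -0.0003  0.0005  0.0022  0.0004  0.0025
  0.0006 -0.      0.0002]
```

```bash
cat > go.py <<'E'
import sys,numpy as np
from scipy.spatial.transform import Rotation as R
from rig import robot, imaging, workorder
# usage: go.py x y z yaw(of tool y) -> turn, then dx dy dz in tool axes after the turn
x,y,z,w=map(float,sys.argv[1:5]); o=robot.get_obs(); M=R.from_quat(o["tool_rot"]).as_matrix()
a=np.arctan2(M[1,1],M[0,1]); t=-((w-a+np.pi/2)%np.pi-np.pi/2)
M2=R.from_rotvec(M[:,2]*t).as_matrix()@M
print("pos",o["position"].round(4),"tilt",M[:2,2].round(4),"q",o["q"].round(2),"t",round(o["time"],2))
print("turn",round(t,4),"then d",(M2.T@(np.array([x,y,z])-o["position"])).round(4))
E
python3 go.py 0.4648 -0.3475 0.18 0.144
python3 -c "
from fit import *
print(ray('t',(319.5,137),.19),proj('t',[[.6,-.0,0]]))"
```

```text
pos [ 0.2603 -0.5675  0.2217] tilt [-0.0005  0.0019] q [-1.32  0.53  1.43 -0.    1.18 -0.18] t 0.1
turn -1.285 then d [0.1883 0.234  0.042 ]
[0.73066748 0.00972346 0.19      ] [[325.14744074 207.97764917]]
```

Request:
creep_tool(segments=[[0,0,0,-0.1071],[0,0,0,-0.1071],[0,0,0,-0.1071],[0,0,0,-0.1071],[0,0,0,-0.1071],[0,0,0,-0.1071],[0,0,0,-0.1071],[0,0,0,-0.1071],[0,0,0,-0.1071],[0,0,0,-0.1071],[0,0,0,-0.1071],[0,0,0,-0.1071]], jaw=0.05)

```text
refused: segments[0]: [0, 0, 0, -0.1071] is not of type 'object' (schema: type "object"). Nothing was moved.
```

Wrong form. The message asks for a list of objects, one for each row, so I'll send the same numbers that way.

Request:
creep_tool(segments=[{"rz": -0.1071},{"rz": -0.1071},{"rz": -0.1071},{"rz": -0.1071},{"rz": -0.1071},{"rz": -0.1071},{"rz": -0.1071},{"rz": -0.1071},{"rz": -0.1071},{"rz": -0.1071},{"rz": -0.1071},{"rz": -0.1071}], jaw=0.05)

```text
time: 1.1
position: [0.2603, -0.5677, 0.2219]
tool_rot: [0.652, 0.758, 0.0, -0.001]
ft_force: [0.2, 0.2, -0.1]
grip_width: 0.0501
grip_force: 0.0
```

Request:
creep_tool(segments=[{"pos": [0.0188,0.0234,0]},{"pos": [0.0188,0.0234,0]},{"pos": [0.0188,0.0234,0]},{"pos": [0.0188,0.0234,0]},{"pos": [0.0188,0.0234,0]},{"pos": [0.0188,0.0234,0]},{"pos": [0.0188,0.0234,0]},{"pos": [0.0188,0.0234,0]},{"pos": [0.0188,0.0234,0]},{"pos": [0.0188,0.0234,0]},{"pos": [0,0,0.02]},{"pos": [0,0,0.022]},{},{}])

```text
time: 2.27
position: [0.4643, -0.3475, 0.1793]
tool_rot: [0.654, 0.756, 0.0, -0.002]
ft_force: [0.8, -1.1, -0.4]
grip_width: 0.0502
grip_force: 0.0
```

```bash
python3 go.py 0.4648 -0.3475 0.085 0.144
```

```text
pos [ 0.4643 -0.3475  0.1793] tilt [-0.0027  0.0029] q [-0.84  0.52  1.59 -0.    1.03 -0.98] t 2.27
turn 0.0004 then d [-0.0004  0.0007  0.0943]
```

Request:
creep_tool(segments=[{"pos": [0,0,0.02]},{"pos": [0,0,0.02]},{"pos": [0,0,0.02]},{"pos": [0,0,0.02]},{"pos": [0,0,0.0143]},{},{}])

```text
time: 2.85
position: [0.465, -0.3492, 0.0867]
tool_rot: [0.655, 0.756, 0.0, 0.0]
ft_force: [0.4, -0.0, 0.1]
grip_width: 0.0499
grip_force: 0.0
```

Request:
creep_tool(segments=[{},{},{},{},{},{},{},{},{},{}], jaw=0, clamp_n=15)

```text
time: 3.68
position: [0.4652, -0.3484, 0.0863]
tool_rot: [0.654, 0.756, 0.0, 0.0]
ft_force: [0.5, -0.6, 0.7]
grip_width: 0.0075
grip_force: 15.0
```

```bash
python3 go.py 0.4648 -0.3475 0.085 0.144
```

```text
pos [ 0.4652 -0.3484  0.0863] tilt [ 0.0004 -0.    ] q [-0.84  0.66  1.66  0.    0.83 -0.98] t 3.68
turn 0.0002 then d [ 0.001  -0.0003  0.0013]
```

Request:
creep_tool(segments=[{},{"pos": [0,0,-0.01]},{"pos": [0,0,-0.02]},{"pos": [0,0,-0.02]},{"pos": [0,0,-0.02]},{"pos": [0,0,-0.02]},{"pos": [0,0,-0.02]},{"pos": [0,0,-0.015]},{},{}], jaw=0, clamp_n=25)

```text
time: 4.52
position: [0.465, -0.3487, 0.2123]
tool_rot: [0.654, 0.756, -0.0, 0.001]
ft_force: [-0.4, 0.1, -0.7]
grip_width: 0.0078
grip_force: 25.0
```

```bash
python3 go.py 0.5526 -0.1613 0.21 -0.367
```

```text
pos [ 0.465  -0.3487  0.2123] tilt [ 0.001  -0.0016] q [-0.84  0.48  1.56 -0.    1.1  -0.98] t 4.52
turn 0.5112 then d [0.2063 0.0145 0.0021]
```

Request:
creep_tool(segments=[{"rz": 0.1022},{"rz": 0.1022},{"rz": 0.1022},{"rz": 0.1022},{"rz": 0.1024}])

```text
time: 4.93
position: [0.464, -0.3475, 0.2095]
tool_rot: [0.826, 0.564, -0.0, -0.002]
ft_force: [0.5, 0.3, 0.3]
grip_width: 0.0075
grip_force: 25.0
```

Request:
creep_tool(segments=[{"pos": [0.02,0.0014,0]},{"pos": [0.02,0.0014,0]},{"pos": [0.02,0.0014,0]},{"pos": [0.02,0.0014,0]},{"pos": [0.02,0.0014,0]},{"pos": [0.02,0.0014,0]},{"pos": [0.02,0.0014,0]},{"pos": [0.02,0.0014,0]},{"pos": [0.02,0.0014,0]},{"pos": [0.02,0.0014,0]},{"pos": [0.0063,0.0005,0.002]},{},{},{},{}])

```text
time: 6.18
position: [0.5521, -0.1622, 0.209]
tool_rot: [0.825, 0.566, -0.0, -0.0]
ft_force: [0.4, -0.1, -0.8]
grip_width: 0.0079
grip_force: 25.0
```

```bash
python3 go.py 0.5526 -0.1613 0.18 -0.367
python3 - <<'E'
from rig import robot, imaging, workorder
import cv2,numpy as np
t=imaging.camera("top")["img"][:,:,::-1]; s=imaging.camera("scene")["img"][:,:,::-1]
cv2.imwrite("pics/t1.png",t);cv2.imwrite("pics/s1.png",s)
def crop(im,x,y,w,h,f):
    o=cv2.convertScaleAbs(cv2.resize(im[y:y+h,x:x+w],None,fx=f,fy=f,interpolation=cv2.INTER_CUBIC),alpha=1.3,beta=10)
    for k in range(0,w,10): cv2.putText(o,str(x+k),(int((k+.5)*f),9),0,.3,(0,255,255),1)
    for k in range(0,h,10): cv2.putText(o,str(y+k),(0,int((k+.5)*f)),0,.3,(0,255,255),1)
    return o
cv2.imwrite("pics/m1.png",np.hstack([crop(t,350,170,66,100,6),crop(s,235,130,66,100,6)]))
E
```

```text
pos [ 0.5521 -0.1622  0.209 ] tilt [-0.0006 -0.0002] q [-0.48  0.48  1.57 -0.    1.09 -0.11] t 6.18
turn -0.0013 then d [0.001  0.0002 0.029 ]
```

View pics/m1.png

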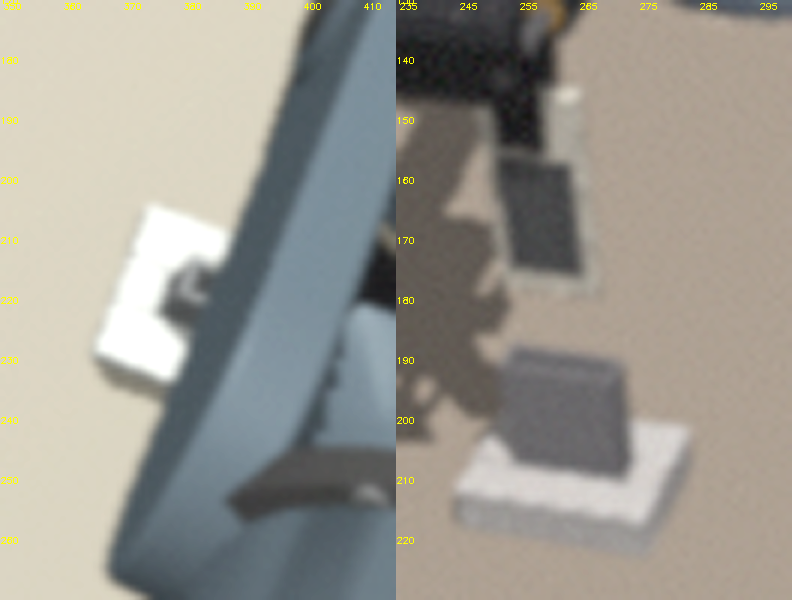

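The plate hangs from the gripper above the carrier. In the scene view its lower corners are at about (253.5,177.5) and (267.7,178.2), and the carrier's back rim corners at about (253.5,187.5) and (272.2,189.2). The arm hides the top view, so I'll check these against predicted pixels.

```bash
python3 - <<'E'
from fit import *
x=np.load("fit.npy"); d=x[-6:]
def P(pos,w,pts): return R.from_euler("z",w).apply(pts)+pos
pl=P([.5521,-.1622,.1277],-.366,[[.004,-.023,0],[.004,.023,0],[.004,-.023,.106],[.004,.023,.106]])
print("plate",proj("s",pl,d).round(1).tolist())
for c in([.5531,-.1611,-.361],[.5519,-.1619,-.385]):
  r=P([c[0],c[1],.085],c[2],[[-.009,-.028,0],[-.009,.028,0],[.009,.028,-.06],[.009,-.028,-.06]])
  print("carrier",proj("s",r,d).round(1).tolist())
print(proj("s",pl+[0.005,0,0],d)[:2]-proj("s",pl,d)[:2])
E
```

```text
plate [[251.7, 177.8], [267.6, 179.9], [246.7, 144.7], [263.8, 146.6]]
carrier [[253.8, 187.1], [272.5, 189.5], [272.5, 209.4], [254.2, 206.9]]
carrier [[253.7, 186.8], [272.2, 189.5], [272.0, 209.3], [253.9, 206.5]]
[[0.03446637 1.07351483]
 [0.09488667 1.089207  ]]
```

```bash
python3 - <<'E'
import cv2
s=cv2.imread("pics/s1.png").astype(int)
for v in(160,165,170,174,176,177,178,179,180):print(v,s[v,246:274,0].tolist())
print("carrier")
for v in(195,200,204):print(v,s[v,248:278,0].tolist())
print([s[v,260,0] for v in range(172,215)])
E
```

```text
160 [94, 102, 105, 100, 91, 72, 55, 47, 44, 46, 47, 43, 48, 48, 49, 46, 50, 58, 86, 107, 113, 110, 104, 106, 103, 106, 105, 105]
165 [95, 96, 100, 103, 101, 98, 86, 66, 50, 45, 51, 50, 49, 47, 50, 49, 46, 51, 67, 93, 107, 106, 104, 103, 105, 105, 104, 105]
170 [58, 57, 55, 56, 66, 78, 90, 78, 58, 50, 46, 47, 47, 50, 48, 47, 45, 46, 57, 76, 99, 104, 105, 108, 104, 106, 106, 106]
174 [58, 56, 55, 65, 80, 98, 108, 98, 79, 71, 69, 66, 59, 59, 58, 53, 52, 51, 52, 65, 90, 106, 109, 105, 105, 106, 104, 105]
176 [57, 56, 65, 84, 95, 93, 91, 100, 107, 109, 106, 104, 104, 102, 102, 102, 99, 95, 92, 92, 101, 111, 111, 104, 105, 105, 107, 107]
177 [57, 59, 72, 89, 93, 85, 81, 94, 109, 110, 107, 108, 107, 108, 110, 111, 114, 111, 108, 106, 107, 112, 108, 102, 104, 105, 106, 105]
178 [58, 60, 74, 88, 85, 70, 68, 87, 102, 105, 101, 101, 104, 104, 107, 110, 114, 110, 106, 106, 105, 110, 102, 101, 103, 104, 105, 105]
179 [55, 58, 66, 68, 63, 59, 64, 78, 94, 103, 102, 103, 107, 102, 105, 108, 109, 107, 100, 102, 101, 105, 102, 99, 105, 105, 107, 104]
180 [59, 54, 58, 57, 59, 53, 58, 69, 90, 102, 106, 
[... 407 characters left out ...]
5, 75, 75, 74, 76, 75, 73, 75, 75, 73, 75, 75, 73, 67, 84, 118, 145, 151, 152]
[np.int64(47), np.int64(50), np.int64(58), np.int64(79), np.int64(102), np.int64(110), np.int64(107), np.int64(105), np.int64(107), np.int64(105), np.int64(105), np.int64(106), np.int64(105), np.int64(106), np.int64(106), np.int64(101), np.int64(94), np.int64(81), np.int64(78), np.int64(83), np.int64(81), np.int64(73), np.int64(75), np.int64(75), np.int64(74), np.int64(75), np.int64(74), np.int64(75), np.int64(74), np.int64(74), np.int64(73), np.int64(75), np.int64(75), np.int64(73), np.int64(74), np.int64(88), np.int64(117), np.int64(143), np.int64(151), np.int64(151), np.int64(151), np.int64(144), np.int64(129)]
```

Request:
creep_tool(segments=[{"pos": [-0.0004,0,0.01]},{"pos": [0,0,0.01]},{"pos": [0,0,0.01]},{"pos": [0,0,0.005]},{"pos": [0,0,0.004]},{"pos": [0,0,0.003]},{"pos": [0,0,0.003]},{"pos": [0,0,0.003]},{"pos": [0,0,0.003]},{}])

```text
time: 7.12
position: [0.5522, -0.1613, 0.1578]
tool_rot: [0.824, 0.566, -0.0, -0.0]
ft_force: [-0.4, 0.6, -0.1]
grip_width: 0.0079
grip_force: 25.0
```

```bash
python3 go.py 0.5526 -0.1613 0.09 -0.367
```

```text
pos [ 0.5522 -0.1613  0.1578] tilt [-0.0007  0.0003] q [-0.48  0.54  1.62 -0.    0.98 -0.11] t 7.12
turn 0.0001 then d [0.0001 0.0004 0.0678]
```

Request:
creep_tool(segments=[{"pos": [0,0,0.005]},{"pos": [0,0,0.005]},{"pos": [0,0,0.005]},{"pos": [0,0,0.005]},{"pos": [0,0,0.005]},{"pos": [0,0,0.005]},{}])

```text
time: 7.7
position: [0.5518, -0.1612, 0.127]
tool_rot: [0.824, 0.566, -0.001, -0.001]
ft_force: [0.4, 0.4, -0.2]
grip_width: 0.0081
grip_force: 25.0
```

Request:
creep_tool(segments=[{"pos": [0,0,0.005]},{"pos": [0,0,0.005]},{"pos": [0,0,0.005]},{"pos": [0,0,0.005]},{"pos": [0,0,0.005]},{"pos": [0,0,0.003]},{"pos": [0,0,0.003]},{},{}])

```text
time: 8.45
position: [0.5524, -0.1614, 0.0971]
tool_rot: [0.824, 0.566, -0.0, -0.0]
ft_force: [-0.5, 0.0, -0.5]
grip_width: 0.0077
grip_force: 25.0
```

```bash
python3 go.py 0.5526 -0.1613 0.09 -0.367
```

```text
pos [ 0.5524 -0.1614  0.0971] tilt [-0.0002  0.0001] q [-0.48  0.63  1.66  0.    0.84 -0.11] t 8.45
turn 0.0 then d [0.0002 0.0001 0.0071]
```

Sliding freely. I'll seat it gently until the force rises.

Request:
creep_tool(segments=[{"pos": [0,0,0.002]},{"pos": [0,0,0.002]},{"pos": [0,0,0.002]},{},{}])

```text
time: 8.87
position: [0.5523, -0.1614, 0.0911]
tool_rot: [0.824, 0.566, -0.0, -0.0]
ft_force: [0.2, -0.2, -0.4]
grip_width: 0.0078
grip_force: 25.0
```

Request:
creep_tool(segments=[{"pos": [0,0,0.001]},{"pos": [0,0,0.0007]},{},{}])

```text
time: 9.2
position: [0.5527, -0.1616, 0.0902]
tool_rot: [0.824, 0.566, 0.0, 0.0]
ft_force: [-0.5, 0.8, 6.4]
grip_width: 0.0079
grip_force: 25.0
```

Request:
creep_tool(segments=[{},{},{},{}], jaw=0.045)

```text
time: 9.53
position: [0.5523, -0.1614, 0.0892]
tool_rot: [0.824, 0.566, -0.0, -0.0]
ft_force: [0.3, 0.4, -0.4]
grip_width: 0.0269
grip_force: 0.0
```

Request:
creep_tool(segments=[{"pos": [0,0,0.01]},{"pos": [0,0,0.01]},{"pos": [0,0,0.01]},{"pos": [0,0,0.005]},{},{}])

```text
time: 10.03
position: [0.5519, -0.1612, 0.0536]
tool_rot: [0.824, 0.566, -0.0, -0.001]
ft_force: [-0.4, 0.4, 0.2]
grip_width: 0.0447
grip_force: 0.0
```

Request:
creep_tool(segments=[{},{},{},{},{},{},{},{},{}], jaw=0, clamp_n=35)

```text
time: 10.78
position: [0.5527, -0.1616, 0.0549]
tool_rot: [0.824, 0.566, 0.0, 0.0]
ft_force: [-0.7, -0.4, 2.6]
grip_width: 0.0177
grip_force: 34.7
```

```bash
python3 - <<'E'
from rig import robot, imaging, workorder
import cv2,numpy as np
s=imaging.camera("scene")["img"][:,:,::-1]
cv2.imwrite("pics/s2.png",s)
cv2.imwrite("pics/m2.png",cv2.convertScaleAbs(cv2.resize(s[130:230,200:330],None,fx=6,fy=6,interpolation=cv2.INTER_CUBIC),alpha=1.3))
E
```

```text
(no output)
```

View pics/m2.png

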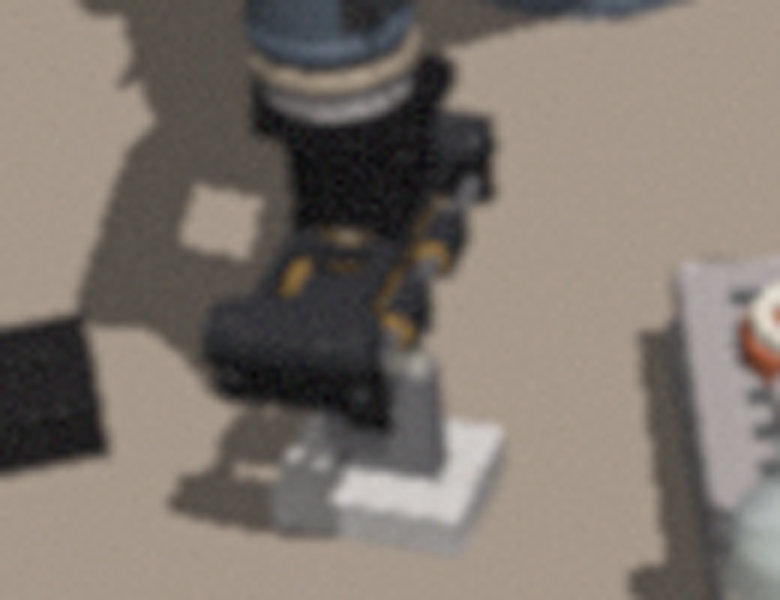

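The fingers hold the carrier at 17.7 mm in the stand, around zoomed (400,400), with the plate's top corner showing above the rim at (405,360) and the rack empty. Lifting now.

Request:
creep_tool(segments=[{"pos": [0,0,-0.004]},{"pos": [0,0,-0.006]},{"pos": [0,0,-0.01]},{"pos": [0,0,-0.015]},{"pos": [0,0,-0.02]},{"pos": [0,0,-0.02]},{"pos": [0,0,-0.02]},{"pos": [0,0,-0.02]},{"pos": [0,0,-0.015]},{"pos": [0,0,-0.01]},{},{}])

```text
time: 11.83
position: [0.5522, -0.1614, 0.1949]
tool_rot: [0.824, 0.566, 0.0, 0.0]
ft_force: [0.1, 0.3, -2.8]
grip_width: 0.0178
grip_force: 34.7
```

```bash
python3 go.py 0.5436 0.3542 0.19 0.371
```

```text
pos [ 0.5522 -0.1614  0.1949] tilt [ 0.0004 -0.0002] q [-0.48  0.49  1.59 -0.    1.06 -0.11] t 11.83
turn -0.7379 then d [0.4836 0.1789 0.0048]
```

Request:
creep_tool(segments=[{"rz": -0.06},{"rz": -0.1},{"rz": -0.1},{"rz": -0.1},{"rz": -0.1},{"rz": -0.1},{"rz": -0.1},{"rz": -0.0779}])

```text
time: 12.5
position: [0.5512, -0.1609, 0.1927]
tool_rot: [0.563, 0.827, -0.0, -0.002]
ft_force: [-0.3, -1.5, -2.7]
grip_width: 0.0178
grip_force: 34.7
```

Request:
creep_tool(segments=[{"pos": [0.0086,0.0039,0]},{"pos": [0.02,0.0074,0]},{"pos": [0.02,0.0074,0]},{"pos": [0.02,0.0074,0]},{"pos": [0.02,0.0074,0]},{"pos": [0.02,0.0074,0]},{"pos": [0.02,0.0074,0]},{"pos": [0.02,0.0074,0]},{"pos": [0.02,0.0074,0]},{"pos": [0.02,0.0074,0]},{"pos": [0.02,0.0074,0]},{"pos": [0.02,0.0074,0]},{"pos": [0.02,0.0074,0]},{"pos": [0.02,0.0074,0]},{"pos": [0.02,0.0074,0]},{"pos": [0.02,0.0074,0]}])

```text
time: 13.83
position: [0.5462, 0.1694, 0.1934]
tool_rot: [0.565, 0.825, -0.001, -0.001]
ft_force: [-0.6, 0.5, -1.9]
grip_width: 0.0176
grip_force: 34.7
```

Request:
creep_tool(segments=[{"pos": [0.02,0.0074,0]},{"pos": [0.02,0.0074,0]},{"pos": [0.02,0.0074,0]},{"pos": [0.02,0.0074,0]},{"pos": [0.02,0.0074,0]},{"pos": [0.02,0.0074,0]},{"pos": [0.02,0.0074,0]},{"pos": [0.02,0.0074,0]},{"pos": [0.015,0.0048,0]},{},{},{}])

```text
time: 14.83
position: [0.5432, 0.3535, 0.1938]
tool_rot: [0.565, 0.825, -0.001, -0.0]
ft_force: [-0.7, -0.9, -2.4]
grip_width: 0.0178
grip_force: 34.7
```

```bash
python3 go.py 0.5436 0.3542 0.171 0.371
```

```text
pos [0.5432 0.3535 0.1938] tilt [-0.0016 -0.0014] q [ 0.41  0.59  1.4  -0.    1.15  0.03] t 14.83
turn -0.0005 then d [0.0005 0.0007 0.0228]
```

Request:
creep_tool(segments=[{"pos": [0.0005,0.0007,0.005]},{"pos": [0,0,0.005]},{"pos": [0,0,0.005]},{"pos": [0,0,0.004]},{},{},{},{},{},{}])

```text
time: 15.67
position: [0.5445, 0.3549, 0.1759]
tool_rot: [0.565, 0.825, 0.0, 0.0]
ft_force: [0.5, -0.3, -2.5]
grip_width: 0.0178
grip_force: 34.7
```

```bash
python3 go.py 0.5436 0.3542 0.171 0.371
python3 - <<'E'
from rig import robot, imaging, workorder
from fit import *
import cv2
t=imaging.camera("top")["img"][:,:,::-1]; s=imaging.camera("scene")["img"][:,:,::-1]
cv2.imwrite("pics/t3.png",t);cv2.imwrite("pics/s3.png",s)
def crop(im,x,y,w,h,f):
    o=cv2.convertScaleAbs(cv2.resize(im[y:y+h,x:x+w],None,fx=f,fy=f,interpolation=cv2.INTER_CUBIC),alpha=1.3,beta=10)
    for k in range(0,w,10): cv2.putText(o,str(x+k),(int((k+.5)*f),9),0,.3,(0,255,255),1)
    for k in range(0,h,10): cv2.putText(o,str(y+k),(0,int((k+.5)*f)),0,.3,(0,255,255),1)
    return o
cv2.imwrite("pics/m3.png",np.hstack([crop(t,140,170,50,100,6),crop(s,395,110,80,100,6)]))
o=robot.get_obs();x=np.load("fit.npy")
p=R.from_euler("z",.371).apply([[.009,-.028,0],[.009,.028,0],[-.009,.028,0],[-.009,-.028,0],[.009,-.028,.05],[.009,.028,.05]])+o["position"]-[0,0,.0499]
print("carrier s",proj("s",p,x[-6:]).round(1).tolist())
sl=R.from_euler("z",.3713).apply([[.014,-.033,0],[.014,.033,0],[-.014,.033,0],[-.014,-.033,0]])+[.5436,.3542,.11]
print("slot s",proj("s",sl,x[-6:]).round(1).tolist())
E
```

```text
pos [0.5445 0.3549 0.1759] tilt [0.0006 0.0003] q [0.41 0.61 1.41 0.   1.12 0.04] t 15.67
turn -0.0001 then d [-0.0003 -0.0011  0.0049]
carrier s [[431.7, 164.4], [445.8, 158.9], [441.4, 156.0], [427.4, 161.4], [435.3, 149.7], [449.8, 144.4]]
slot s [[430.2, 170.1], [446.7, 163.6], [439.9, 159.1], [423.6, 165.4]]
```

View pics/m3.png

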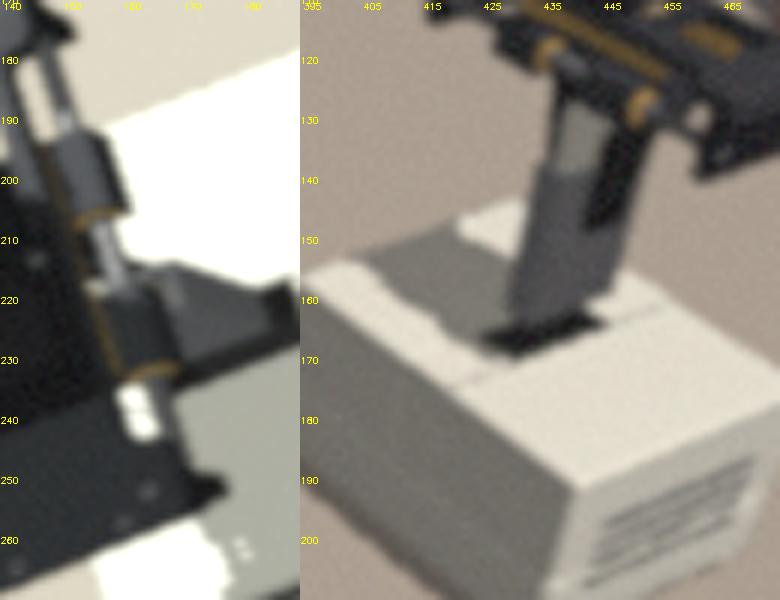

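The carrier hangs above the slot. In the scene view its lower corners are near (429.5,160) and (447,158), and the slot's visible corners are at about (424.5,165.7), (446,163) and (430,169). It looks slightly far along the slot's long axis, so I'll measure the edges at sub-pixel level.

```bash
python3 - <<'E'
from fit import *
import cv2
s=cv2.cvtColor(cv2.imread("pics/s3.png"),cv2.COLOR_BGR2GRAY).astype(int)
for v in range(136,172,2):print(v,s[v,422:456].tolist())
x=np.load("fit.npy")
def pr(a,b,z0=.1260):
  p=R.from_euler("z",.371).apply([[a,b,z] for z in(0,.02,.04,.06,.08)])+[.5445,.3549,z0]
  return proj("s",p,x[-6:]).round(1).tolist()
print("left",pr(-.009,-.028));print("mid",pr(.009,-.028));print("right",pr(.009,.028))
E
```

```text
136 [117, 117, 116, 114, 116, 114, 116, 116, 116, 116, 116, 115, 103, 87, 65, 64, 75, 83, 84, 87, 86, 77, 61, 34, 17, 11, 16, 14, 20, 28, 58, 90, 110, 117]
138 [117, 116, 117, 117, 116, 117, 117, 116, 117, 115, 115, 99, 74, 55, 56, 62, 72, 78, 78, 71, 67, 55, 40, 24, 14, 20, 13, 12, 22, 50, 81, 103, 114, 117]
140 [116, 117, 117, 115, 116, 115, 118, 117, 116, 115, 112, 91, 64, 47, 47, 49, 50, 55, 55, 53, 50, 39, 24, 10, 18, 19, 20, 20, 40, 66, 97, 111, 117, 116]
142 [117, 116, 116, 117, 117, 115, 118, 121, 123, 119, 102, 78, 54, 47, 48, 49, 51, 54, 52, 54, 46, 28, 20, 16, 15, 18, 17, 31, 57, 86, 106, 116, 117, 116]
144 [117, 116, 118, 126, 134, 142, 149, 155, 156, 143, 116, 74, 48, 46, 49, 51, 53, 54, 54, 48, 40, 23, 19, 20, 10, 10, 20, 43, 71, 98, 113, 117, 117, 115]
146 [147, 156, 156, 159, 162, 160, 163, 161, 159, 144, 107, 67, 49, 47, 49, 52, 55, 54, 52, 47, 32, 13, 16, 9, 19, 25, 37, 58, 86, 108, 114, 118, 117, 114]
148 [149, 159, 160, 163, 161, 162, 162, 162, 152, 128, 85, 51, 46, 49, 52, 53, 55, 52, 55, 46, 38, 31, 38, 42, 44, 48, 57, 79, 98, 111, 117, 116, 118, 116]
150 [97, 1
[... 1256 characters left out ...]
 16, 24, 30, 44, 51, 68, 86, 113, 135, 148, 152, 158, 162, 163, 162, 161, 162, 161, 163, 162, 161, 161]
168 [150, 135, 112, 91, 79, 68, 59, 48, 34, 31, 44, 53, 71, 95, 115, 136, 149, 155, 158, 160, 162, 164, 163, 162, 162, 162, 162, 161, 160, 161, 160, 162, 161, 162]
170 [165, 163, 156, 148, 140, 135, 134, 126, 114, 119, 136, 150, 155, 158, 161, 163, 163, 163, 163, 160, 161, 161, 163, 161, 161, 162, 161, 161, 161, 163, 160, 161, 162, 159]
left [[427.4, 161.4], [428.7, 155.6], [430.1, 149.7], [431.5, 143.7], [433.0, 137.5]]
mid [[431.8, 164.4], [433.2, 158.6], [434.6, 152.7], [436.1, 146.6], [437.6, 140.4]]
right [[445.8, 158.9], [447.4, 153.2], [449.0, 147.3], [450.6, 141.3], [452.3, 135.1]]
```

Request:
creep_tool(segments=[{"pos": [-0.0015,-0.0004,0.002]},{"pos": [-0.0016,-0.0003,0.0025]},{},{},{},{},{},{}])

```text
time: 16.43
position: [0.5449, 0.3517, 0.1711]
tool_rot: [0.565, 0.825, 0.0, 0.0]
ft_force: [-0.8, -0.4, -1.3]
grip_width: 0.0179
grip_force: 34.7
```

```bash
cat > chk.py <<'E'
from rig import robot, imaging, workorder
from fit import *
import cv2
I=[];P=[]
for _ in range(6):
    I.append(imaging.camera("scene")["img"].astype(float).mean(2)); P.append(robot.get_obs()["position"])
s=np.mean(I,0); p=np.mean(P,0); cv2.imwrite("pics/s4.png",s); print("tcp",p.round(4))
x=np.load("fit.npy"); rz=R.from_euler("z",.3713)
def edge(row,lo,hi,sgn):  # strongest gradient crossing, half height
    g=np.interp(np.arange(lo,hi,.05),np.arange(640),s[row]); gr=np.gradient(cv2.GaussianBlur(g[None],(0,0),10)[0])*sgn
    return lo+.05*np.argmax(gr)
L=rz.apply([[-.009,-.028,z] for z in(0,.05)])+p-[0,0,.0499]; Rr=rz.apply([[.009,.028,z] for z in(0,.05)])+p-[0,0,.0499]
l=proj("s",L,x[-6:]);r=proj("s",Rr,x[-6:])
for v in range(148,161,2):
    ul=np.interp(v,l[::-1,1],l[::-1,0]);ur=np.interp(v,r[::-1,1],r[::-1,0])
    print(v,round(edge(v,ul-4,ul+5,-1)-ul,2),round(edge(v,ur-4,ur+5,1)-ur,2))
E
python3 chk.py; python3 go.py 0.5436 0.3542 0.171 0.371
```

```text
tcp [0.5448 0.3517 0.1711]
148 1.15 0.05
150 1.25 0.35
152 1.25 0.6
154 1.1 0.3
156 0.75 0.55
158 1.05 0.4
160 0.85 -0.3
pos [0.5448 0.3517 0.1711] tilt [0. 0.] q [ 0.4   0.62  1.42 -0.    1.11  0.03] t 16.73
turn -0.0001 then d [ 0.0028 -0.0002  0.0001][ WARN:0@4.991] global loadsave.cpp:1063 imwrite_ Unsupported depth image for selected encoder is fallbacked to CV_8U.
```

```bash
python3 - <<'E'
from fit import *
import cv2
x=np.load("fit.npy"); rz=R.from_euler("z",.3713)
for c,f,d in(("s","pics/scene0.png",x[-6:]),("t","pics/top0.png",x[-12:-6])):
    s=cv2.cvtColor(cv2.imread(f),cv2.COLOR_BGR2GRAY).astype(np.float32)
    for ax in(1,0):
        for off in(-.4,0,.4):
            h=(.014,.033)[ax]; t=np.arange(-1.5*h,1.5*h,2e-4); P=np.zeros((len(t),3)); P[:,ax]=t; P[:,1-ax]=off*(.033,.014)[ax]
            uv=proj(c,rz.apply(P)+[.5436,.3542,.11],d).astype(np.float32)
            g=cv2.remap(s,uv[None,:,0],uv[None,:,1],cv2.INTER_LINEAR)[0]; 
            gr=np.gradient(cv2.GaussianBlur(g[None],(0,0),5)[0]); m=t<0
            a,b=t[m][np.argmin(gr[m])],t[~m][np.argmax(gr[~m])]
            print(c,"xy"[ax],"ends mm",(a*1e3).round(1),(b*1e3).round(1),"centre",((a+b)*500).round(1))
E
```

```text
s y ends mm -31.1 30.3 centre -0.4
s y ends mm -30.9 29.1 centre -0.9
s y ends mm -31.7 28.7 centre -1.5
s x ends mm -12.2 13.0 centre 0.4
s x ends mm -10.6 11.4 centre 0.4
s x ends mm -11.8 12.4 centre 0.3
t y ends mm -30.7 31.7 centre 0.5
t y ends mm -31.1 31.5 centre 0.2
t y ends mm -31.1 31.7 centre 0.3
t x ends mm -13.0 14.0 centre 0.5
t x ends mm -13.4 14.0 centre 0.3
t x ends mm -13.4 14.0 centre 0.3
```

Request:
creep_tool(segments=[{"pos": [-0.0006,0,0.0007]},{},{},{},{},{},{},{},{},{},{},{}])

```text
time: 17.73
position: [0.545, 0.3511, 0.1704]
tool_rot: [0.565, 0.825, 0.0, 0.0]
ft_force: [-0.3, 0.4, -1.2]
grip_width: 0.0175
grip_force: 34.7
```

```bash
python3 - <<'E'
from rig import robot, imaging, workorder
import cv2
o=robot.get_obs(); print(o["joint_velocities"].round(4))
cv2.imwrite("pics/end.png",imaging.camera("scene")["img"][:,:,::-1])
E
```

```text
[ 0.0005 -0.0003  0.0003  0.0024  0.     -0.0013]
```

View pics/end.png

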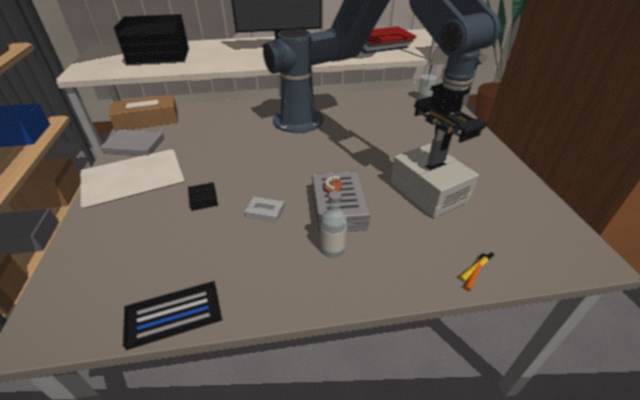

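The final view shows the rack and stand empty, the cassettes, jaw and bottle still in place at (340,195) and (334,230), and the loaded carrier above the slot at (437,157). I'll check the average wrist load before handing in.

```bash
python3 - <<'E'
from rig import robot, imaging, workorder
import numpy as np
F=[]
for _ in range(10): imaging.camera("scene"); F.append(robot.get_obs()["ft_force"])
m=np.mean(F,0); print(m.round(2), np.std(F,0).round(2))
if -2.6<m[2]<-1.5: print(workorder.hand_in())
E
```

```text
[ 0.02  0.13 -2.31] [0.48 0.66 0.21]
the job is handed in; nothing more can be done
None
```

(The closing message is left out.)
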